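# Load a gift tin through the sprung gate of a counter dispenser

## Task

Restock the counter dispenser: take the round tin with the tall square wooden pull, push it through the sprung gate and along the lane, and press it gently but firmly home against the back stop for a moment. Then let go, so that it stands upright against the stop with the gate swung shut behind it; use no more than light hand force on the dispenser and leave the other things where they are.

Things in the scene. Friction and masses are not known exactly. Their poses are not given: they have to be found in the camera images.
- tin_center (a point): the tin to be loaded: bare metal, round, 70 mm across, 46 mm high, 0.17 to 0.35 kg, with an upright square wooden pull 20 x 20 mm and 40 mm tall on the middle of its lid (86 mm high over all). This point is the centre of its round body, 23 mm above its underside; z up, x and y square to the faces of the pull
- tin_pull (a point): centre of the tin's square wooden pull, 43 mm above the centre of the tin's body and 20 mm above its lid; same axes as the tin
- dispenser: lane dispenser fixed to the counter: white walls on an aluminium base plate 4 mm thick. Origin on the counter under the lane's centre line, level with the shut gate; x points along the lane, the way the tin travels in, z up. Plate from x = -95 to 190 mm, flared mouth from -47 to -10, then straight walls, tops 55 mm above the counter; tin-way 76 mm wide about y = 0
- apron (a point): on top of the base plate (4 mm above the counter), 70 mm before the shut gate on the lane's centre line: open apron where the tin can be set down from above
- slot (a point): middle of the slot over the lane, 90 mm past the gate, 59 mm above the counter (top of the lips). Clear lips, 55 to 59 mm above the counter, cover both edges of the lane from 10 mm before the gate to the end, so the tin cannot be put in from above; they leave a slot 56 mm wide along the middle, in which the pull and slim fingers can travel
- gate (a joint): sprung gate, a dark steel leaf 72 mm long, 40 mm high, across the lane, on an upright hinge pin at x = 0, y = +44 mm of the dispenser; 0 rad = shut, grows as pushed inwards along the lane, about 1.57 = flat in its recess. Its spring drives it shut: 0.06 N m when shut, 0.19 N m wide open. It can shut behind the tin once the tin's centre is over 100 mm past the hinge line
- gate_edge (a point): point on the gate's free edge, half-way up the gate, 72 mm from the hinge pin
- stop: the back stop: clamp fixed on the lane's end wall; origin on the base plate, 188 mm past the gate on the centre line, axes as the dispenser. Clamped to it is a rigid dark steel block across the lane, 62 mm wide, 40 mm high, its face set anywhere from 142 to 170 mm past the gate: its place is not measured, feel for it. A brass nose on a weak spring (0.3 N) stands 5 mm out of the face and yields flush
- plain_tin_center (a point): centre of a bystander tin of the same size with no pull (70 mm across, 46 mm high)
- ball_tin_center (a point): centre of the body of a bystander tin with a ball knob (74 mm across, body 50 mm high, 80 mm over all)
- mug: bystander: white mug 80 mm across, 90 mm high; origin under its centre
- spool: bystander: ribbon spool 60 mm across, 30 mm high; origin under its centre
- giftbox: bystander: card gift box 84 x 114 x 60 mm; origin under its centre
- frame: bystander: standing wooden picture frame 130 mm wide, 160 mm high; origin under its centre
- candle: bystander: candle jar 60 mm across, 80 mm high; origin under its centre
Not all that is in view belongs to the job. What is shaped like the part that bears tin_center but green or red is not meant.

How it is judged:
By the outcome, as a careful person would: the job done as asked, in the order asked, and still so for the second after the job is handed in, with the robot touching nothing.
It also fails if it takes over 58 s, if anything falls off the work surface, if the arm or the gripper's body presses on something with over 40 N, if the wrist force passes 120 N, or if a joint passes its speed limit or range.

## Robot

A 7-joint arm with a two-finger parallel gripper is mounted at the origin on the work surface. World frame = base frame: x ahead of the robot, y to its left, z up, the work surface at z = 0. Lengths are in mm, angles in rad, forces in N, time in s.
With the tool pointing down it reaches from about 350 to 900 mm from the base axis. Payload 7.2 kg.
Tool frame: the origin (TCP) lies on the centre line of the jaws, within the pads' length; the fingertips stand 25 mm ahead of it and the grasp point (between the pads) lies 6 mm ahead of it; z points along the fingers, y is the direction in which the jaws open and shut (so a half turn about z gives the same grasp; the last joint's range is limited). The gripper opens to 88 mm and grips with 3 to 60 N. Pads are 20 mm wide; open, the fingers measure 115 mm over their backs; the gripper's body (75 mm by 178 mm) begins 61 mm behind the grasp point.
Start: joints at [1.143, 0.411, -0.013, 1.596, 0.006, 1.134, -0.082], TCP at [220.043, -584.988, 209.953] pointing down, gripper open.
Joint ranges: [-2.95, 2.95], [-0.29, 1.99], [-1.47, 1.44], [0.14, 2.54], [-1.03, 4.17], [0.13, 1.85], [-2.86, 2.86]. Speed limits (rad/s): [2.39, 2.39, 3.01, 3.01, 3.14, 3.14, 3.14].

## Interface

Orientations are given as a unit quaternion [x, y, z, w].
In Python, from plant import ctrl, claw, sensors, optics, finder gives the robot as it stands. The module is installed in compiled form; this text tells all that it offers. Calls block until the motion is done:
- ctrl.move_ptp(position, orientation): joint-space move of the TCP to a pose.
- ctrl.move_l(position, vel=150, orientation=None): straight line of the TCP; orientation=None keeps the orientation; vel is the mean speed in mm/s.
- ctrl.move_j(angles): joint-space move.
- claw.grip(opening, grasp_force=None): finger opening in mm; grasp_force is the grip in N (None keeps the last); returns when the fingers have stopped.
- ctrl.wait(seconds).
- ctrl.inverse_kinematics(position, orientation): joint angles nearest the present ones, or None.
- sensors.read_state(): the state.
- optics.read_camera(name): name is "scene" or "top" or "wrist"; returns the picture (480x640x3 uint8, blue, green, red); there is no depth.
- optics.get_calibration(name): a dict with "fov_y" (degrees; the focal length in pixels is half the picture's height over the tangent of half this angle, whatever the lens; pixels are square), "cx", "cy" (the principal point, pixels), "T" (4x4, takes a point from camera to world coordinates). Camera axes: x right, y down, z forward; pixel columns grow to the right and rows downward; lengths in mm; the calibration is good to about 2 mm. A picture is of the moment at which its call begins: read the wrist's pose just before it. get_calibration takes no time and is no camera call; for the wrist camera it gives the pose at the moment of the call.
A pose or a line that the arm cannot do raises ctrl.Unreachable and nothing moves.
- ctrl.job_done(): hands the job in, once; it reports no verdict.
Trained networks look in the newest picture that a camera, given by its name, has taken for a name from the list of things; names that differ only in an ending like _2 or _b are one class to them, and where a whole thing is asked for, a point or a joint stands for the part that bears it (a point fixed in the world has none). Each returns a list of dicts, best first, with "p" (0 to 1); they miss things now and then, are a little off and sometimes report something else, mostly with a low value. They report only what shows in the picture. A call takes as long as a camera call. They do not tell look-alikes from the thing itself.
- finder.look_for(camera, name): "uv" ([column, row] in pixels, amid what is visible of it).
The state is a dict: "t": time; "joints": joint angles; "joint_velocities": joint speeds; "tau": joint torques, N m; "ee_pos": TCP position; "tcp_rot": TCP orientation; "wrist_force": force on the tool from outside, world axes, zero at the start; "ft_torque": the same for the moment, N m; "gripper_width": finger opening in mm.
Only numpy, scipy, OpenCV 4.12 (cv2) and the standard library are available. Lean on these libraries where they do the work, as an engineer would, in place of code of your own. Each camera call takes 0.05 s, during which the arm holds its last target.

## Working session

There is one attempt and no reset: what is moved stays moved. The work goes in short steps, each a Python script; the robot and the scene stay as the last script left them, time stands still between calls to the robot, and variables do not carry over. Pictures are saved under pics/ and viewed, and the job is handed in when it is done.

```bash
mkdir -p pics; ls; cat > h.py <<'E'
from plant import ctrl, claw, sensors, optics, finder
import numpy as np, cv2
def ray(cam,uv,cal=None):
    c=cal or optics.get_calibration(cam); f=240/np.tan(np.radians(c["fov_y"])/2)
    T=np.array(c["T"]); d=np.array([(uv[0]-c["cx"])/f,(uv[1]-c["cy"])/f,1.]); 
    return T[:3,3],T[:3,:3]@d
def atz(cam,uv,z,cal=None):
    o,d=ray(cam,uv,cal); return o+d*(z-o[2])/d[2]
def proj(cam,p,cal=None):
    c=cal or optics.get_calibration(cam); f=240/np.tan(np.radians(c["fov_y"])/2)
    T=np.array(c["T"]); q=T[:3,:3].T@(np.array(p,float)-T[:3,3]); return q[:2]/q[2]*f+[c["cx"],c["cy"]]
E
python3 - <<'E'
from h import *
np.set_printoptions(precision=3,suppress=True)
for n in ["scene","top","wrist"]:
    im=optics.read_camera(n); cv2.imwrite(f"pics/{n}0.png",im)
    c=optics.get_calibration(n); print(n,{k:c[k] for k in c if k!="T"}); print(np.array(c["T"]))
    for k in ["tin_center","tin_pull","dispenser","gate","stop"]:
        try: print(k,[(np.round(d["uv"],1).tolist(),round(d["p"],2)) for d in finder.look_for(n,k)][:5])
        except Exception as e: print(k,e)
print(sensors.read_state())
E
```

```text
pics
scene {'fov_y': 45.181974370107305, 'cx': 315.5604429316475, 'cy': 249.76538472363933}
[[  -0.447    0.548   -0.707 1563.114]
 [   0.894    0.284   -0.345  429.488]
 [   0.012   -0.787   -0.617  922.432]
 [   0.       0.       0.       1.   ]]
tin_center [([182.9, 246.3], 0.96), ([160.8, 227.4], 0.93), ([258.8, 249.5], 0.67), ([477.6, 323.8], 0.6), ([224.8, 232.1], 0.59)]
tin_pull [([181.4, 248.1], 0.95), ([259.5, 249.1], 0.91), ([158.6, 228.6], 0.89), ([227.7, 235.7], 0.56)]
dispenser [([361.0, 266.9], 0.58)]
gate [([333.2, 254.0], 0.44)]
stop [([406.2, 273.4], 0.52), ([341.3, 316.2], 0.28)]
top {'fov_y': 54.04614780817667, 'cx': 321.29729902361896, 'cy': 244.6101749255504}
[[   0.03    -0.975    0.22   315.213]
 [  -1.      -0.03     0.005  -44.089]
 [   0.001   -0.22    -0.975 1295.463]
 [   0.       0.       0.       1.   ]]
tin_center [([373.4, 245.4], 0.95), ([441.0, 222.7], 0.93), ([416.3, 252.9], 0.86), ([476.1, 234.3], 0.75)]
tin_pull [([379.5, 246.7], 0.88), ([441.7, 221.0], 0.84), ([417.0, 252.2], 0.76), ([479.9, 231.9], 0.72)]
dispenser [([295.9, 257.6], 0.93)]
gate []
stop [([248.4, 261.6], 0.54)]
wrist {'fov_y': 60.5278752571616, 'cx': 322.65681764921374, 'cy': 250.213419057834}
[[   0.352   -0.904   -0.242  285.51 ]
 [  -0.936   -0.34    -0.091 -560.256]
 [  -0.       0.258   -0.966  384.289]
 [   0.       0.       0.       1.   ]]
tin_center []
tin_pull []
dispenser []
gate []
stop []
{'t': 0.9, 'joints': array([ 1.143,  0.411, -0.013,  1.596,  0.006,  1.134, -0.082]), 'joint_velocities': array([ 0.001,  0.001, -0.001,  0.   ,  0.   ,  0.   ,  0.   ]), 'tau': array([  0.001, -58.771,   0.641, -29.138,  -0.054,   0.011,   0.   ]), 'ee_pos': array([ 220.029, -584.979,  209.975]), 'tcp_rot': array([ 0.984,  0.179, -0.   ,  0.   ]), 'wrist_force': array([-0.544, -0.262,  1.088]), 'ft_torque': array([-0.015,  0.027, -0.001]), 'gripper_width': 87.47757466765447}
```

View pics/scene0.png

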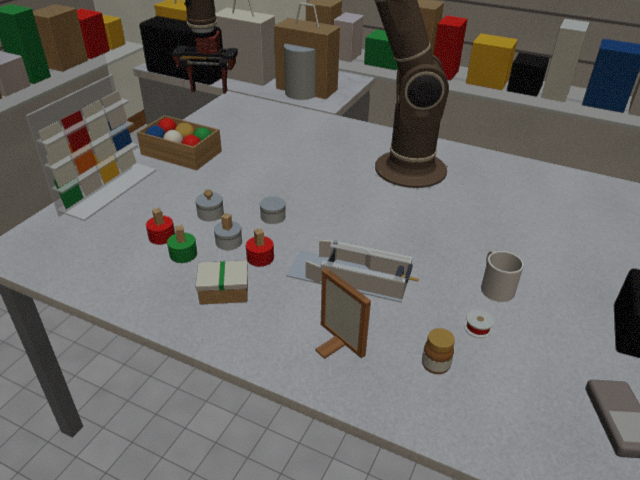

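View pics/top0.png

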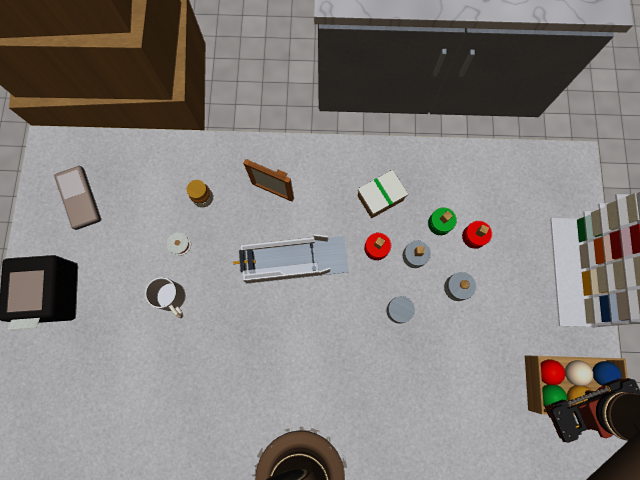

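```bash
python3 - <<'E'
import cv2
a=cv2.imread("pics/scene0.png")[190:340,120:320]; b=cv2.imread("pics/top0.png")[190:300,220:500]
cv2.imwrite("pics/sc1.png",cv2.resize(a,None,fx=4,fy=4,interpolation=2)[:600]); cv2.imwrite("pics/tc1.png",cv2.resize(b,None,fx=2.85,fy=2.85,interpolation=2))
E
```

```text
(no output)
```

View pics/sc1.png

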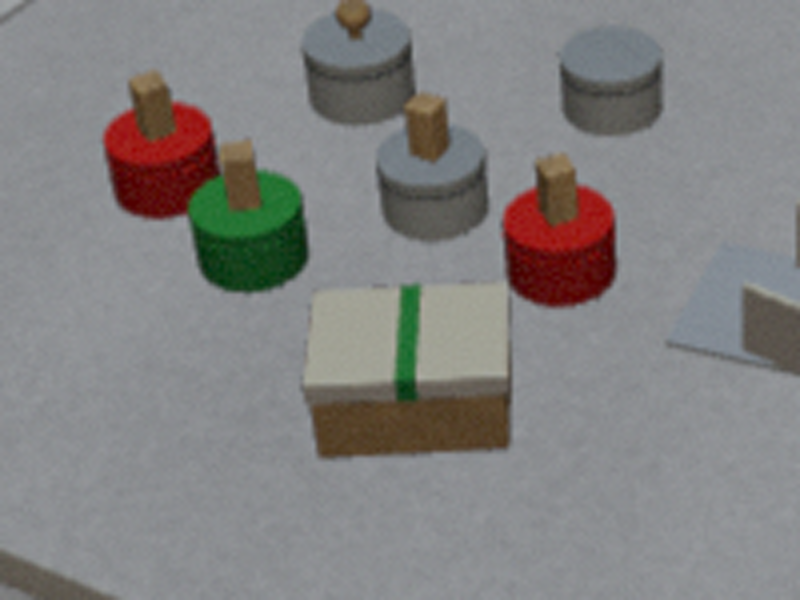

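View pics/tc1.png

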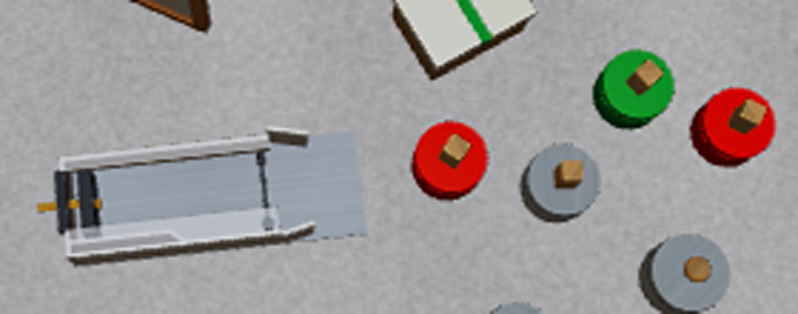

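```bash
python3 - <<'E'
from h import *
from scipy.spatial.transform import Rotation as R
np.set_printoptions(precision=3,suppress=True)
t2=lambda c:np.array([(c[0]/2.85+220),(c[1]/2.85+190)])
s2=lambda c:np.array([c[0]/4+120,c[1]/4+190])
print("pulltop",atz("top",t2((571,168)),86),atz("scene",s2((429,99)),86))
print("lid",atz("top",t2((560,177)),46), "scene lid",atz("scene",s2((432,150)),46))
print("red", atz("top",[378,246],46),"plate far corners",atz("top",t2((367,234)),4),atz("top",t2((355,134)),4))
print("gate ends z44",atz("top",t2((262,153)),44),atz("top",t2((268,222)),44))
print("wall tops", [atz("top",t2(c),55) for c in [(62,160),(268,130),(72,243),(290,238)]])
print("block", atz("top",t2((100,200)),44))
print("frame top", [atz("top",u,160) for u in [(245,160),(292,183)]],"base",[atz("top",u,0) for u in [(250,178),(293,199)]])
for n in ["mug","giftbox","candle","spool","plain_tin_center","ball_tin_center"]:
    print(n,[(np.round(d["uv"],1).tolist(),round(d["p"],2)) for d in finder.look_for("top",n)][:2])
E
```

```text
pulltop [ 584.332 -298.254   86.   ] [ 579.943 -301.495   86.   ]
lid [ 584.139 -296.049   46.   ] scene lid [ 580.49  -302.773   46.   ]
red [ 597.92  -191.587   46.   ] plate far corners [ 530.642 -115.678    4.   ] [ 630.531 -102.044    4.   ]
gate ends z44 [599.334 -11.644  44.   ] [532.599 -19.637  44.   ]
wall tops [array([584.245, 177.202,  55.   ]), array([619.462, -16.862,  55.   ]), array([505.221, 162.507,  55.   ]), array([516.153, -40.929,  55.   ])]
block [548.895 140.49   44.   ]
frame top [array([788.823, 165.454, 160.   ]), array([729.98 ,  41.617, 160.   ])] base [array([800.039, 176.721,   0.   ]), array([739.794,  48.666,   0.   ])]
mug [([164.7, 297.3], 0.74)]
giftbox [([385.0, 193.4], 0.6)]
candle [([196.3, 193.8], 0.57)]
spool [([177.9, 242.3], 0.62)]
plain_tin_center [([403.3, 309.3], 0.79), ([416.5, 252.9], 0.67)]
ball_tin_center [([461.2, 287.2], 0.67)]
```

```bash
python3 - <<'E'
from h import *
np.set_printoptions(precision=3,suppress=True)
q=sensors.read_state()["tcp_rot"]
for nm,p in [("tin",[583,-299,230]),("disp",[560,30,300])]:
    ctrl.move_ptp(p,q); ctrl.wait(0.2)
    s=sensors.read_state(); c=optics.get_calibration("wrist"); im=optics.read_camera("wrist"); 
    cv2.imwrite(f"pics/w_{nm}.png",im); np.savez(f"cal_{nm}.npz",**{k:np.array(c[k]) for k in c})
    print(nm,s["t"],s["ee_pos"],s["joints"],s["wrist_force"])
    for k in ["tin_center","tin_pull","dispenser","gate","gate_edge","stop"]:
        print(k,[(np.round(d["uv"],1).tolist(),round(d["p"],2)) for d in finder.look_for("wrist",k)][:3])
E
```

```text
tin 3.0917 [ 582.36  -300.19   230.029] [ 0.502  0.455 -0.145  1.483  0.068  1.209 -0.866] [-0.102 -0.449  0.438]
tin_center [([319.8, 220.9], 0.77), ([516.6, 219.1], 0.67), ([440.8, 145.3], 0.65)]
tin_pull [([216.8, 154.6], 0.83), ([440.8, 141.3], 0.82), ([517.9, 214.4], 0.63)]
dispenser [([64.5, 124.8], 0.77), ([10.4, 123.6], 0.66)]
gate [([12.5, 122.8], 0.72)]
gate_edge [([10.8, 122.7], 0.56)]
stop []
disp 4.9167 [560.181  28.644 299.561] [ 0.085  0.255 -0.277  1.612  0.072  1.286 -1.417] [0.173 0.312 0.403]
tin_center [([597.8, 288.2], 0.98)]
tin_pull [([596.6, 284.3], 0.84), ([521.4, 241.2], 0.78)]
dispenser [([302.0, 199.1], 0.86)]
gate [([360.5, 211.8], 0.97)]
gate_edge [([359.2, 211.6], 0.89)]
stop [([199.5, 173.1], 0.58)]
```

View pics/w_tin.png

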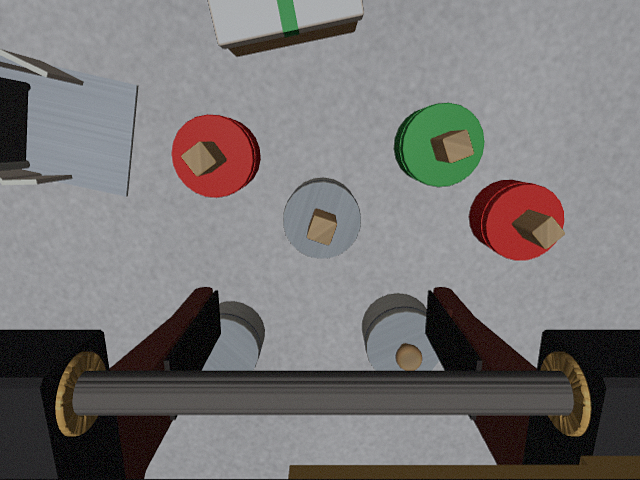

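View pics/w_disp.png

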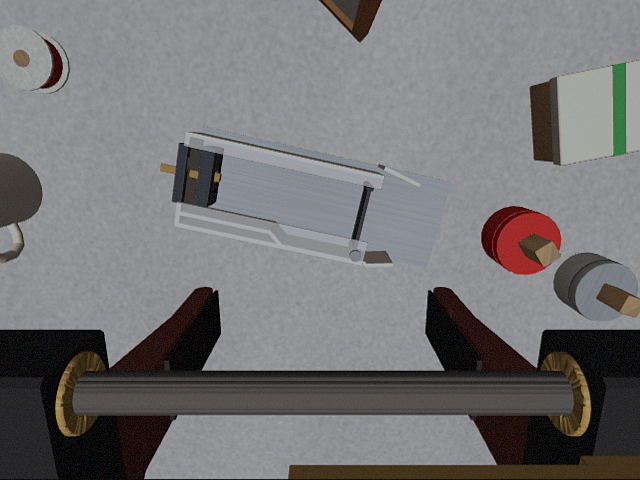

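```bash
python3 - <<'E'
import cv2
a=cv2.imread("pics/w_tin.png")[165:275,260:380]; b=cv2.imread("pics/w_disp.png")[115:280,155:465]
cv2.imwrite("pics/wt.png",cv2.resize(a,None,fx=5,fy=5,interpolation=2)); cv2.imwrite("pics/wd.png",cv2.resize(b,None,fx=2.5,fy=2.5,interpolation=2))
E
```

```text
(no output)
```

View pics/wt.png

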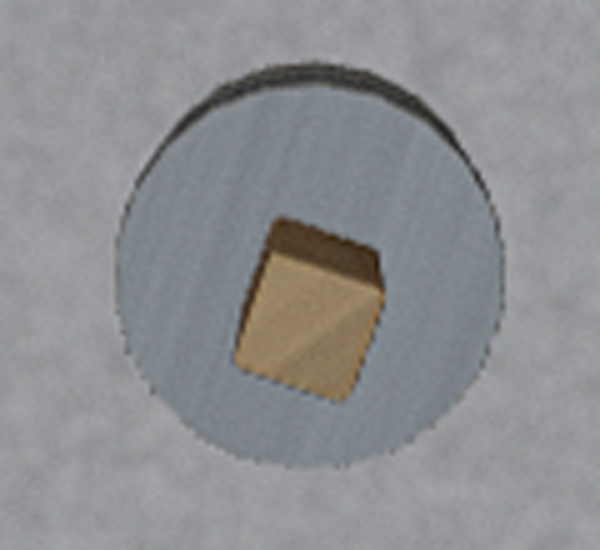

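View pics/wd.png

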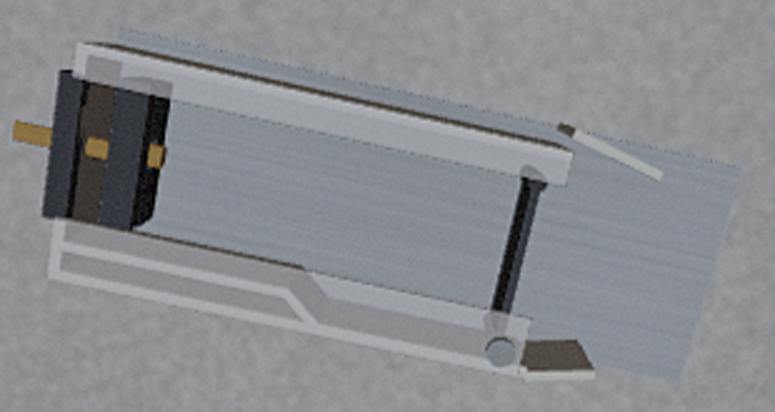

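```bash
cat > fit.py <<'E'
from h import *
from scipy.optimize import least_squares
np.set_printoptions(precision=2,suppress=True)
L=lambda n:(lambda d:{"fov_y":float(d["fov_y"]),"cx":float(d["cx"]),"cy":float(d["cy"]),"T":d["T"]})(np.load(f"cal_{n}.npz"))
ct=L("tin"); cd=L("disp")
w=lambda c:np.array([c[0]/5+260,c[1]/5+165]); v=lambda c:np.array([c[0]/2.5+155,c[1]/2.5+115])
P=np.array([atz("w",w(c),86,ct)for c in [(272,250),(383,290),(345,402),(236,365)]])
print(P,P.mean(0)); e=[P[(i+1)%4]-P[i] for i in range(4)]; print([np.linalg.norm(x) for x in e],[np.degrees(np.arctan2(x[1],x[0])) for x in e])
print("lid",atz("w",w((310,277)),46,ct))
pts=[((568,185),(-10,-28,59)),((530,318),(-10,28,59)),]
A=np.array([atz("w",v(c),z[2],cd)[:2] for c,z in pts]); print(A, np.linalg.norm(A[0]-A[1]))
line=np.array([atz("w",v(c),59,cd)[:2] for c in [(170,97),(570,185)]]); d=line[1]-line[0]; print("lip yaw",np.degrees(np.arctan2(-d[1],-d[0])))
pl=np.array([atz("w",v(c),4,cd)[:2] for c in [(740,165),(683,378)]]); d=pl[0]-pl[1]; print("plate",pl,np.linalg.norm(d),np.degrees(np.arctan2(d[1],d[0]))+90)
def res(p):
    r=[]
    c,s=np.cos(p[2]),np.sin(p[2]); Rm=np.array([[c,-s],[s,c]])
    for uv,z in pts: r+=list((Rm.T@(atz("w",v(uv),z[2],cd)[:2]-p[:2]))-np.array(z[:2]))
    r+=[((Rm.T@(atz("w",v(uv),59,cd)[:2]-p[:2]))[1]+28) for uv in [(170,97),(400,148)]]
    r+=[((Rm.T@(q-p[:2]))[0]+95) for q in pl]
    return r
o=least_squares(res,[560,0,1.7]); p=o.x; print("pose",p,np.degrees(p[2]),o.fun)
np.save("disp.npy",p)
c,s=np.cos(p[2]),np.sin(p[2]); Rm=np.array([[c,-s],[s,c]])
lane=lambda uv,z:Rm.T@(atz("w",v(uv),z,cd)[:2]-p[:2])
print("pin",lane((500,352),50),"gate ends",lane((533,183),44),lane((503,315),44),"plate pl",[Rm.T@(q-p[:2]) for q in pl])
print("block top right edge",lane((150,90),44),lane((133,220),44), lane((170,90),44),lane((155,220),44))
E
python3 fit.py
```

```text
[[ 592.52 -289.27   86.  ]
 [ 592.66 -307.84   86.  ]
 [ 573.54 -308.68   86.  ]
 [ 573.15 -290.3    86.  ]] [ 582.97 -299.03   86.  ]
[np.float64(18.57075100512032), np.float64(19.13377381161675), np.float64(18.38269249072511), np.float64(19.395164852293497)] [np.float64(-89.56433138079463), np.float64(-177.48612832416111), np.float64(91.22685510309809), np.float64(3.047044108361116)]
lid [ 583.37 -298.97   46.  ]
[[602.05 -19.26]
 [545.7  -25.66]] 56.70532240162657
lip yaw 98.23391973830155
plate [[ 634.46  -98.31]
 [ 533.3  -115.74]] 102.65269237261373 99.77151403705216
pose [572.74 -12.58   1.72] 98.32033421525303 [-0.85 -0.04  0.97  0.64 -0.45 -0.16  1.24 -1.36]
pin [-1.48 47.89] gate ends [  1.12 -24.54] [ 0.24 33.08] plate pl [array([-93.76, -48.67]), array([-96.36,  53.95])]
block top right edge [162.3  -28.27] [161.61  25.89] [154.35 -29.98] [152.58  23.94]
```

```bash
cat >> h.py <<'E'
def Q(deg):
    a=np.radians(deg)/2; return np.array([np.cos(a),np.sin(a),0,0])
E
python3 - <<'E'
from h import *
np.set_printoptions(precision=2,suppress=True)
x,y=583,-299
ctrl.move_ptp([x,y,150],Q(1.8)); claw.grip(44,30)
ctrl.move_l([x,y,74],vel=80)
s=sensors.read_state(); print(s["ee_pos"],s["wrist_force"],s["t"])
w=claw.grip(10,30); ctrl.wait(.2); s=sensors.read_state(); print(w,s["gripper_width"],s["ee_pos"],s["wrist_force"],s["ft_torque"])
ctrl.move_l([x,y,160],vel=100); ctrl.wait(.2); s=sensors.read_state(); print(s["gripper_width"],s["ee_pos"],s["wrist_force"],s["t"])
cv2.imwrite("pics/g1.png",optics.read_camera("wrist")[100:400,150:500]); cv2.imwrite("pics/g1s.png",cv2.resize(optics.read_camera("scene")[150:320,120:400],None,fx=2.5,fy=2.5))
E
```

```text
[ 583.44 -299.17   74.62] [ 0.64 -0.16  0.63] 8.55
False 9.990350502971157 [ 582.97 -298.99   73.96] [-1.39 -0.31  0.27] [ 0.05 -0.01 -0.01]
10.292747835709344 [ 582.67 -298.84  159.21] [ 0.09  0.61 -0.17] 10.6667
```

View pics/g1s.png

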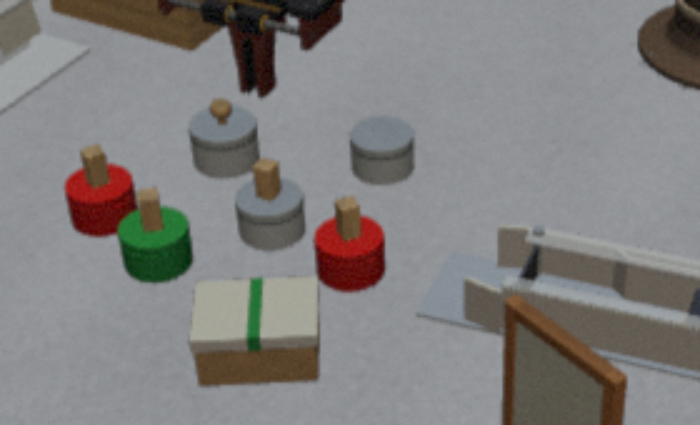

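View pics/g1.png

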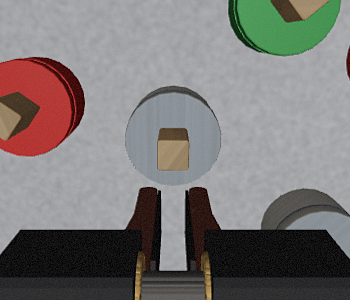

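```bash
python3 - <<'E'
from h import *
np.set_printoptions(precision=2,suppress=True)
s=sensors.read_state();p=s["ee_pos"]; c=optics.get_calibration("wrist"); print(p,s["tcp_rot"],s["joints"]);print(c["T"])
tip=p-[0,0,25]
print("proj tip wrist",proj("wrist",tip),"scene",proj("scene",tip),"top",proj("top",tip))
print("tin pulltop wrist",proj("wrist",[583,-299,86]),proj("scene",[583,-299,86]))
print("from pic: pull",atz("wrist",[172+150,155+100],86), "tips scene",atz("scene",[120+255/2.5,150+92/2.5],134))
im=optics.read_camera("top"); cv2.imwrite("pics/t2.png",cv2.resize(im[180:340,330:530],None,fx=4,fy=4)[:600]); cv2.imwrite("pics/w2.png",optics.read_camera("wrist"))
E
```

```text
[ 582.83 -298.9   159.51] [ 1.    0.02 -0.   -0.  ] [ 0.44  0.51 -0.06  1.57  0.03  1.07 -1.17]
[[   0.03   -0.97   -0.26  652.89]
 [  -1.     -0.03   -0.01 -296.8 ]
 [  -0.      0.26   -0.97  333.77]
 [   0.      0.      0.      1.  ]]
proj tip wrist [322.7  281.53] scene [225.86 199.5 ] top [424.58 245.48]
tin pulltop wrist [322.9  255.49] [227.41 215.62]
from pic: pull [ 583.3  -298.43   86.  ] tips scene [ 537.08 -341.03  134.  ]
```

View pics/t2.png

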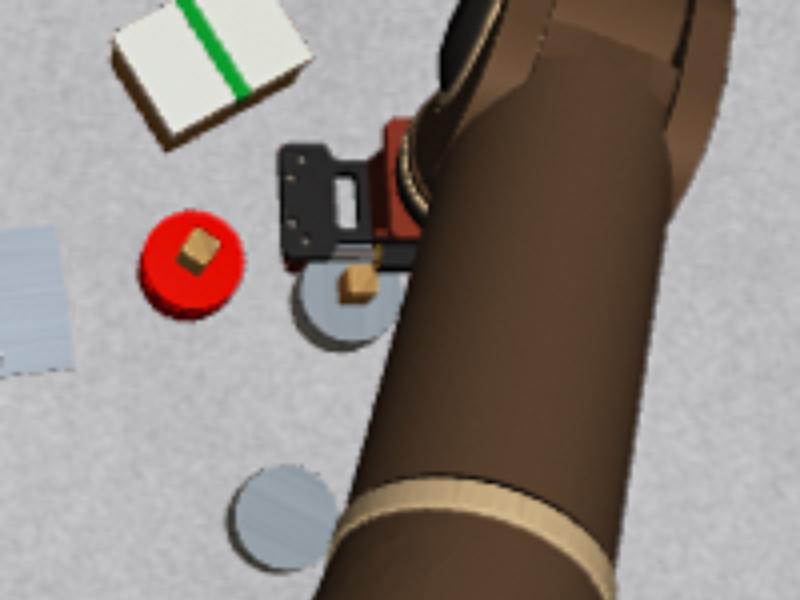

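View pics/w2.png

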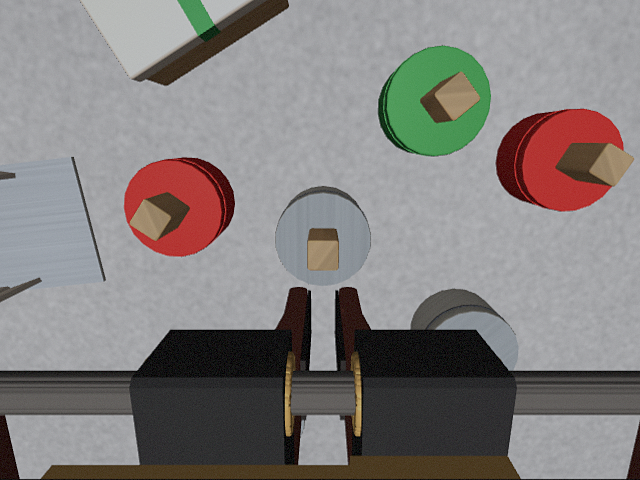

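```bash
python3 - <<'E'
from h import *
np.set_printoptions(precision=1,suppress=True)
for z in (134,144,154,164,169,174):
  print(z,[proj("wrist",[x,-299,z]) for x in (573,583,593)],proj("scene",[583,-299,z]))
im=optics.read_camera("scene"); cv2.imwrite("pics/s3.png",cv2.resize(im[140:260,150:310],None,fx=5,fy=5,interpolation=2))
print(sensors.read_state()["t"])
E
```

```text
134 [array([322.2, 299.1]), array([322.8, 280.9]), array([323.4, 262.3])] [225.8 199.7]
144 [array([322.2, 306.7]), array([322.8, 287.7]), array([323.4, 268.2])] [225.5 196.3]
154 [array([322.1, 314.9]), array([322.8, 295.1]), array([323.5, 274.8])] [225.1 192.9]
164 [array([322.1, 324.1]), array([322.8, 303.3]), array([323.5, 282. ])] [224.8 189.4]
169 [array([322.1, 329. ]), array([322.8, 307.8]), array([323.5, 285.9])] [224.6 187.7]
174 [array([322. , 334.2]), array([322.8, 312.5]), array([323.5, 290.1])] [224.4 185.9]
10.9167
```

View pics/s3.png

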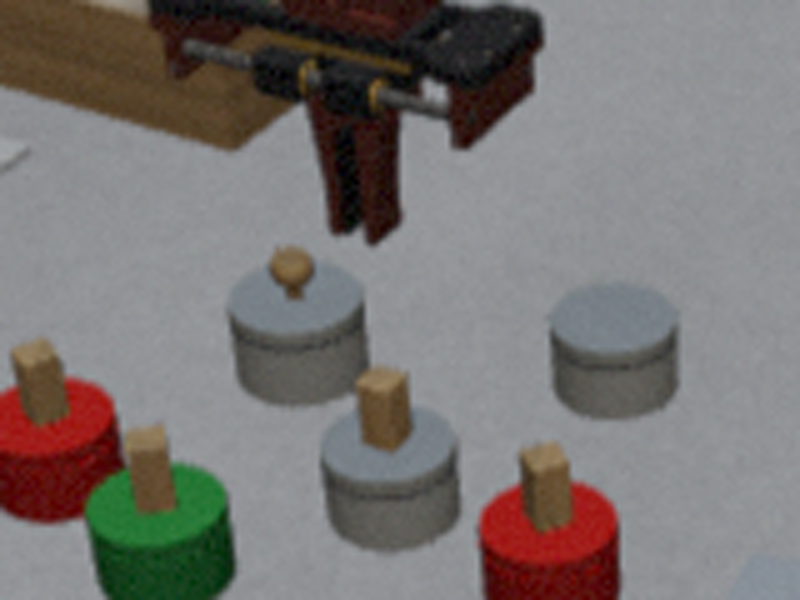

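```bash
python3 - <<'E'
from h import *
np.set_printoptions(precision=1,suppress=True)
im=cv2.imread("pics/scene0.png"); cv2.imwrite("pics/s4.png",cv2.resize(im[20:120,150:270],None,fx=6,fy=6,interpolation=2))
t=np.radians(20.6-90); d=np.array([np.cos(t),np.sin(t),0])
for z in (185,200,220): print(z,[6*(proj("scene",np.array([220,-585,z])+s*d*50)-[150,20]) for s in (-1,1)])
E
```

```text
185 [array([467.9, 507.1]), array([274.4, 496.4])]
200 [array([465.4, 479. ]), array([270.9, 468.4])]
220 [array([462.1, 441.1]), array([266.2, 430.5])]
```

View pics/s4.png

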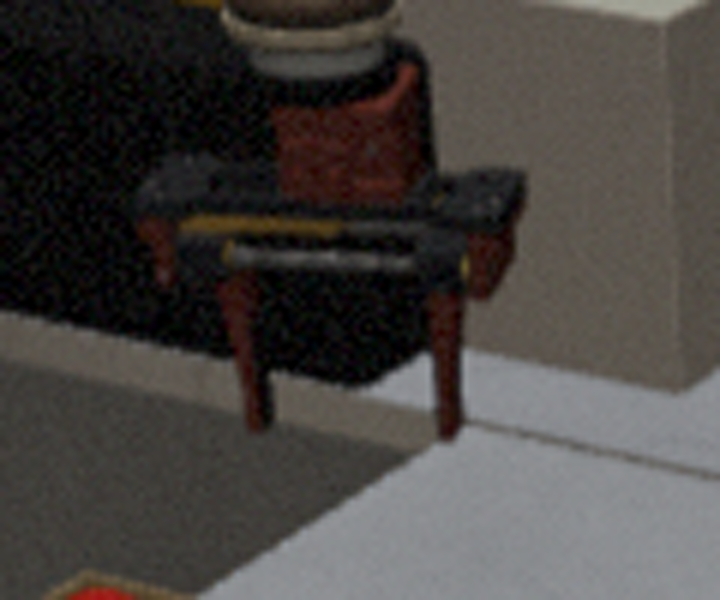

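```bash
python3 - <<'E'
from h import *
np.set_printoptions(precision=2,suppress=True)
x,y=583,-299
claw.grip(44,30); ctrl.move_l([x,y,74],vel=120)
f0=sensors.read_state()["wrist_force"]; print(f0)
for z in (66,58,52,48,44,41):
    ctrl.move_l([x,y,z],vel=60); s=sensors.read_state(); print(z,s["ee_pos"],s["wrist_force"])
    if abs(s["wrist_force"]-f0)[2]>5: break
cv2.imwrite("pics/g5.png",optics.read_camera("wrist")); im=optics.read_camera("scene"); cv2.imwrite("pics/s5.png",cv2.resize(im[140:260,150:310],None,fx=5,fy=5,interpolation=2)); print(s["t"])
E
```

```text
[-0.22  0.83  0.92]
66 [ 582.83 -298.96   65.9 ] [0.65 0.19 0.06]
58 [ 582.65 -298.82   57.44] [-0.23 -0.1  -0.14]
52 [ 582.65 -298.87   51.46] [-0.63  0.21  0.49]
48 [ 582.84 -298.9    47.72] [ 0.51  0.23 -0.23]
44 [ 582.79 -298.89   43.68] [-0.05  0.08 -0.92]
41 [ 582.84 -298.94   40.76] [-0.41  0.26 -0.12]
14.0583
```

View pics/g5.png

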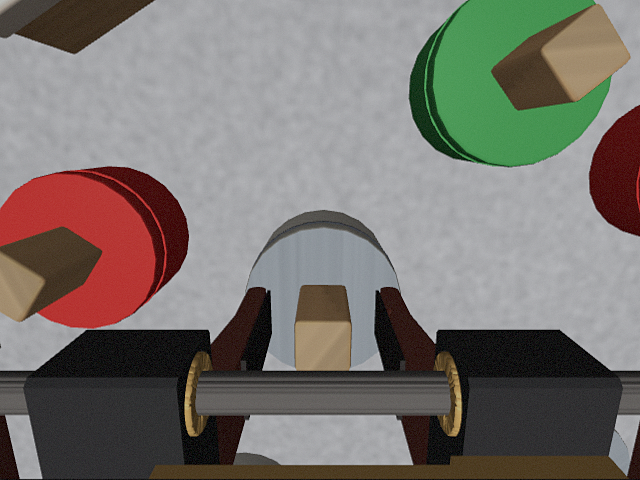

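View pics/s5.png

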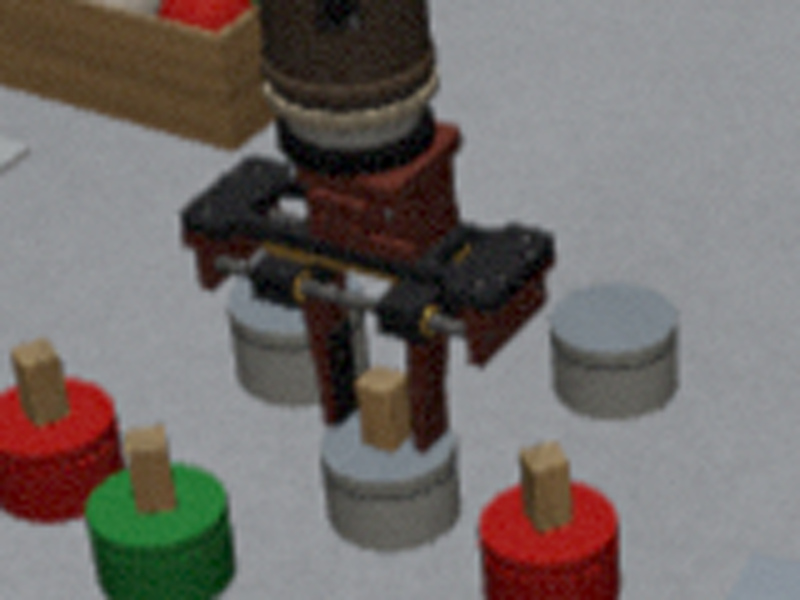

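```bash
python3 - <<'E'
from h import *
np.set_printoptions(precision=2,suppress=True)
x,y=583,-299
w=claw.grip(10,30); ctrl.wait(.2); s=sensors.read_state(); print(w,s["gripper_width"],s["ee_pos"],s["wrist_force"],s["ft_torque"])
ctrl.move_l([x,y,70],vel=100); ctrl.wait(.2); s=sensors.read_state(); print(s["gripper_width"],s["ee_pos"],s["wrist_force"],s["t"])
ctrl.move_l([x,y,145],vel=150); ctrl.wait(.2); s=sensors.read_state(); print(s["gripper_width"],s["ee_pos"],s["wrist_force"],s["t"])
cv2.imwrite("pics/g6.png",optics.read_camera("wrist")); im=optics.read_camera("scene"); cv2.imwrite("pics/s6.png",cv2.resize(im[120:270,150:310],None,fx=4,fy=4,interpolation=2))
E
```

```text
False 19.8609396124446 [ 583.03 -298.98   41.03] [1.07 0.74 0.37] [ 0.05  0.03 -0.  ]
20.025689351594092 [ 582.54 -298.77   69.26] [ 0.25  0.08 -2.23] 15.5
19.871248673695323 [ 582.29 -298.64  143.56] [ 0.03  0.12 -2.  ] 16.35
```

View pics/s6.png

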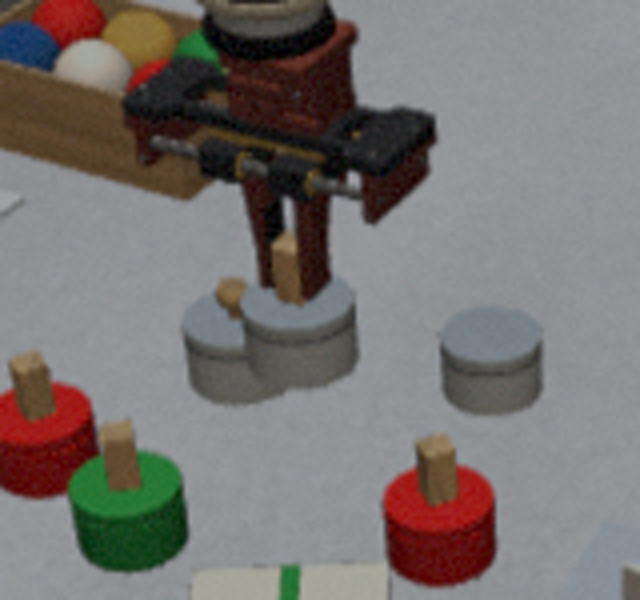

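View pics/g6.png

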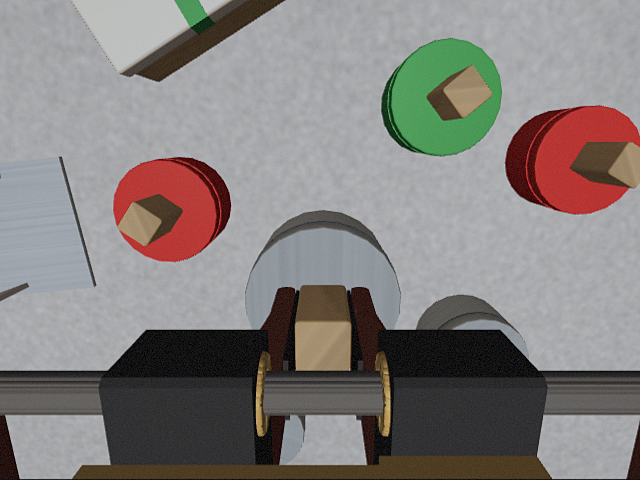

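```bash
cat >> h.py <<'E'
P0=np.load("disp.npy"); YAW=np.degrees(P0[2])
c_,s_=np.cos(P0[2]),np.sin(P0[2]); RM=np.array([[c_,-s_],[s_,c_]])
def W(x,y,z): return np.r_[P0[:2]+RM@np.array([x,y]),z]
def LN(v): return np.r_[RM.T@np.array(v[:2]),v[2]]
def st(n=1):
    s=sensors.read_state(); return np.r_[LN(np.r_[s["ee_pos"][:2]-P0[:2],s["ee_pos"][2]]),LN(s["wrist_force"])],s
E
python3 - <<'E'
from h import *
np.set_printoptions(precision=2,suppress=True)
q=Q(YAW-90)
ctrl.move_l([583,-250,160],vel=250); ctrl.move_l(W(-70,0,160),vel=250,orientation=q)
ctrl.move_l(W(-70,0,60),vel=150); ctrl.wait(.2); print(st()[0])
cv2.imwrite("pics/g7.png",optics.read_camera("wrist")); im=optics.read_camera("scene"); cv2.imwrite("pics/s7.png",cv2.resize(im[170:320,230:430],None,fx=4,fy=4,interpolation=2))
im=optics.read_camera("top"); cv2.imwrite("pics/t7.png",cv2.resize(im[220:300,220:400],None,fx=4,fy=4,interpolation=2)); print(st()[1]["t"])
E
```

```text
[-70.25  -0.71  61.09   0.09   0.01  -2.45]
18.8
```

View pics/s7.png

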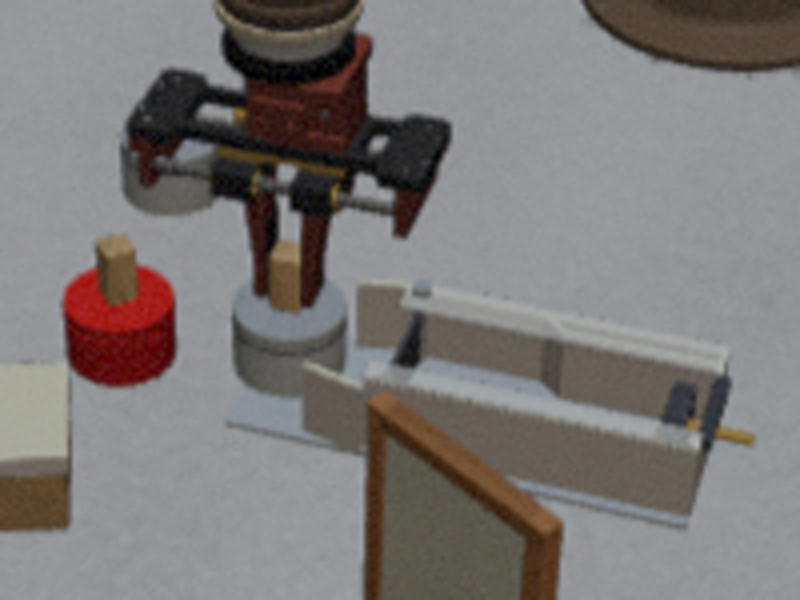

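View pics/g7.png

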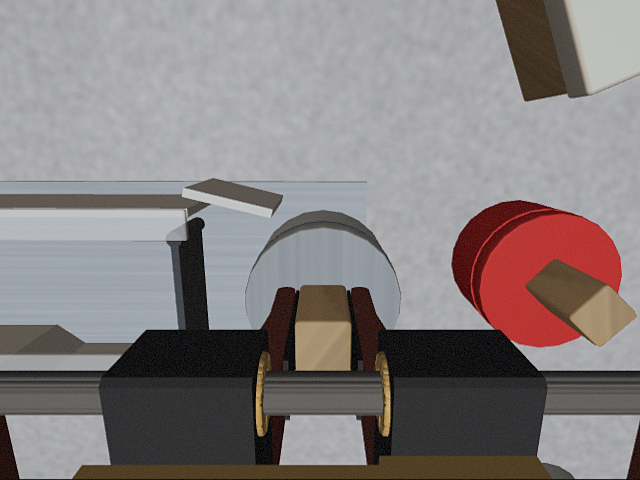

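```bash
python3 - <<'E'
from h import *
np.set_printoptions(precision=2,suppress=True)
im=cv2.imread("pics/g7.png"); cv2.imwrite("pics/g7c.png",cv2.resize(im[165:365,0:260],None,fx=3,fy=3,interpolation=2))
L=lambda u,v,z:LN(np.r_[atz("wrist",[u,v],z)[:2]-P0[:2],0])[:2]
print("lip",L(5,240,59),L(180,240,59),"lipend",L(188,225,59))
print("plate edge",L(5,181,4),L(366,181,4),"wall top outer",L(5,194,55))
E
```

```text
lip [ 69.74 -27.87] [ -7.24 -27.86] lipend [-11.32 -34.58]
plate edge [106.7 -48.4] [-94.1  -48.39] wall top outer [ 68.81 -47.57]
```

View pics/g7c.png

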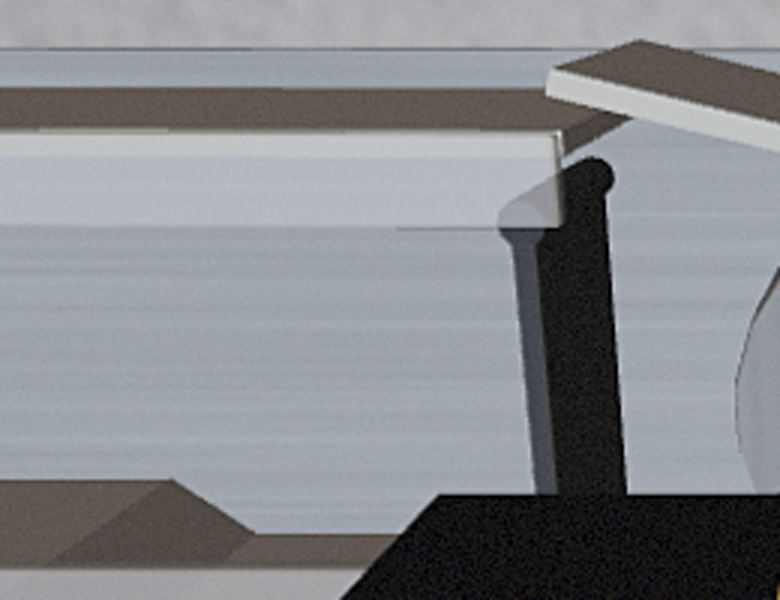

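View pics/t7.png

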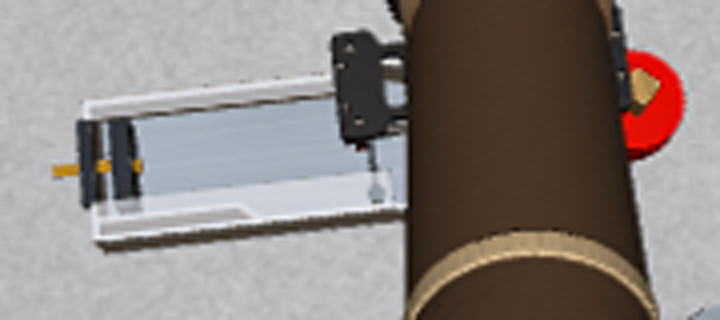

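```bash
cat > slide.py <<'E'
from h import *
np.set_printoptions(precision=2,suppress=True)
ctrl.move_l(W(-70,0.6,48),vel=100); ctrl.wait(.15); a=st()[0]; f0=a[3:]; print("pre",a)
z=48
while z>40.5:
    z-=0.7; ctrl.move_l(W(-70,0.6,z),vel=20); a=st()[0]; 
    if a[5]-f0[2]>2.5: break
print("down",z,a)
z+=0.3
x=-70; y=0.6
while x<20:
    x+=10; ctrl.move_l(W(x,y,z),vel=60); a,s=st(); print(x,round(y,2),a,round(s["t"],2))
    if np.hypot(a[3],a[4])>8 or abs(a[5])>8: print("STOP"); break
    y+=np.clip(0.15*a[4],-.5,.5) if abs(a[4])>1.5 else 0
np.save("sl.npy",[x,y,z])
cv2.imwrite("pics/g8.png",optics.read_camera("wrist")); im=optics.read_camera("scene"); cv2.imwrite("pics/s8.png",cv2.resize(im[170:320,230:430],None,fx=4,fy=4,interpolation=2))
E
python3 slide.py
```

```text
pre [-69.99   0.46  48.16   0.71   0.25  -2.77]
down 44.499999999999986 [-70.01   0.51  45.01   0.31   2.88   5.2 ]
-60 0.6 [-58.57   0.11  45.04   2.3   -0.45   3.96] 20.78
-50 0.6 [-48.92   0.11  45.01   2.09  -0.94   4.62] 21.1
-40 0.6 [-39.31   0.31  44.96   0.26  -1.39   5.03] 21.42
-30 0.6 [-30.24   0.41  44.95  -3.23  -0.78   5.1 ] 21.73
-20 0.6 [-21.24   0.61  45.    -3.18  -0.41   6.02] 22.05
-10 0.6 [-12.06   0.51  45.04  -6.38  -1.15   5.28] 22.37
0 0.6 [-2.2   0.15 45.03 -6.64 -1.67  4.59] 22.68
10 0.35 [ 8.2  -0.81 45.06 -5.83 -3.55  2.57] 23.0
20 -0.15 [18.9  -1.39 45.05 -4.02 -4.13  3.3 ] 23.32
```

View pics/s8.png

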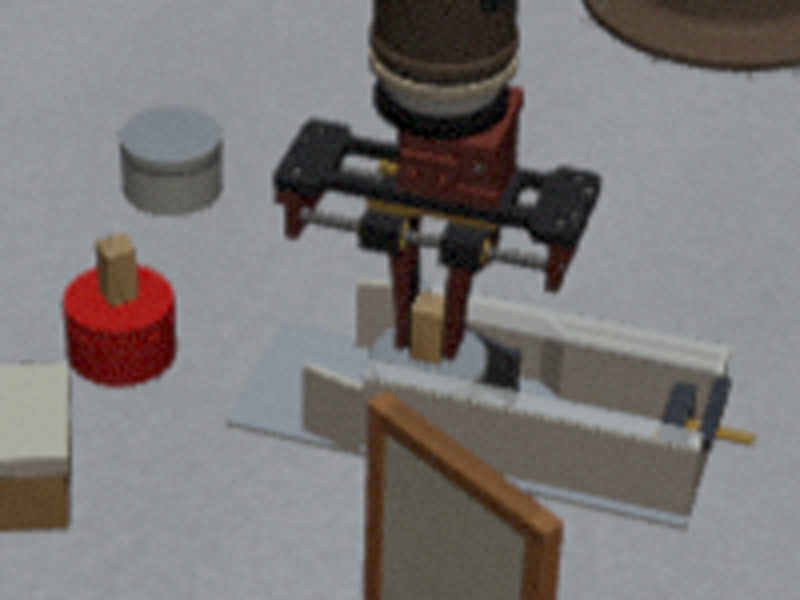

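```bash
cat > slide2.py <<'E'
from h import *
np.set_printoptions(precision=2,suppress=True)
x,y,z=np.load("sl.npy"); z+=0.2; y=0.4
while x<98:
    x=min(x+10,98); ctrl.move_l(W(x,y,z),vel=60); a,s=st(); print(x,round(y,2),a,round(s["t"],2))
    if abs(a[3])>10 or abs(a[4])>7 or abs(a[5])>9: print("STOP"); break
np.save("sl.npy",[x,y,z])
im=optics.read_camera("scene"); cv2.imwrite("pics/s9.png",cv2.resize(im[170:320,230:430],None,fx=4,fy=4,interpolation=2))
E
python3 slide2.py
```

```text
30.0 0.4 [29.79 -0.45 45.03 -2.87 -4.58  1.46] 23.73
40.0 0.4 [40.06 -0.15 44.98 -1.42 -3.89  1.13] 24.05
50.0 0.4 [50.2   0.16 44.98 -2.08 -4.58  1.54] 24.37
60.0 0.4 [60.46  0.53 44.96  0.14 -2.61  2.37] 24.68
70.0 0.4 [70.46  0.51 44.98 -0.09 -2.23  2.15] 25.0
80.0 0.4 [80.69  0.5  44.95  0.22 -1.97  2.9 ] 25.32
90.0 0.4 [90.98  0.43 44.98  2.04 -1.81  1.68] 25.63
98 0.4 [98.92  0.44 44.97  1.71 -2.73  2.17] 25.92
```

View pics/s9.png

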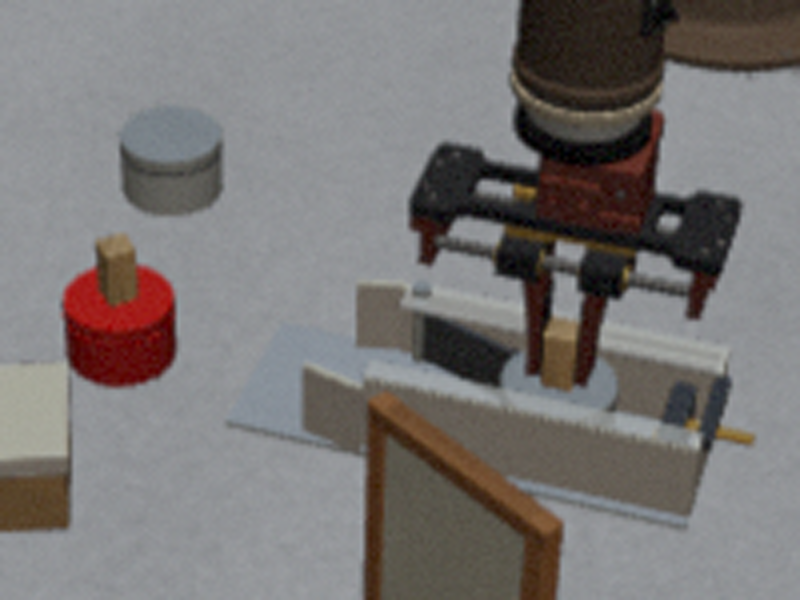

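```bash
cat > slide3.py <<'E'
from h import *
np.set_printoptions(precision=2,suppress=True)
x,y,z=np.load("sl.npy"); y=0.2
def f(n=3):
    A=[]
    for _ in range(n): ctrl.wait(.03); A.append(st()[0])
    return np.mean(A,0)
step=2.0
while x<138:
    x+=step; ctrl.move_l(W(x,y,z),vel=30); a=f(2); print(round(x,1),a,round(st()[1]["t"],2))
    if a[3]<-4: step=0.5
    if a[3]<-8.5: break
    if abs(a[4])>7 or abs(a[5])>9: print("STOP"); break
print("press"); 
for i in range(3): ctrl.wait(.25); print(st()[0])
np.save("sl.npy",[x,y,z])
print(st()[1]["t"])
im=optics.read_camera("scene"); cv2.imwrite("pics/s10.png",cv2.resize(im[170:320,230:430],None,fx=4,fy=4,interpolation=2))
im=optics.read_camera("top"); cv2.imwrite("pics/t10.png",cv2.resize(im[220:300,220:400],None,fx=4,fy=4,interpolation=2))
E
python3 slide3.py
```

```text
100.0 [99.78  0.23 44.98 -0.17 -2.17  2.18] 26.28
102.0 [101.23   0.59  44.99  -3.61  -0.12   4.84] 26.6
104.0 [103.57   0.58  44.98  -3.21   0.12   5.75] 26.92
106.0 [105.79   0.55  44.97  -3.34   0.71   5.66] 27.23
108.0 [107.96   0.46  44.97  -3.57   1.35   5.52] 27.55
110.0 [110.1    0.41  44.96  -3.1   -0.04   5.4 ] 27.87
112.0 [112.17   0.35  44.96  -3.26   0.78   4.92] 28.18
114.0 [114.24   0.3   44.97  -2.73  -0.03   5.2 ] 28.5
116.0 [116.18   0.24  44.98  -2.47  -0.17   4.62] 28.82
118.0 [118.15   0.23  44.96  -2.38  -0.76   4.25] 29.13
120.0 [120.2    0.19  44.98  -2.75  -1.     3.48] 29.45
122.0 [122.22   0.23  44.96  -2.41   0.22   4.15] 29.77
124.0 [124.11   0.24  44.97  -3.22  -0.93   3.98] 30.08
126.0 [126.1    0.25  44.98  -2.73   0.1    4.84] 30.4
128.0 [127.72   0.21  44.98  -4.41  -0.86   4.22] 30.72
128.5 [127.76   0.2   45.02  -5.04   0.48   5.17] 31.03
129.0 [127.82   0.23  45.01  -6.79  -0.36   5.6 ] 31.35
129.5 [127.86   0.22  45.03  -8.1   -0.11   5.17] 31.67
130.0 [127.91   0.23  45.05  -9.52  -0.09   5.5 ] 31.98
press
[127.91   0.23  45.06  -8.84   0.1    5.98]
[127.95   0.23  45.04  -8.     0.02   5.17]
[127.9    0.24  45.04  -8.5   -0.43   5.26]
32.7333
```

View pics/s10.png

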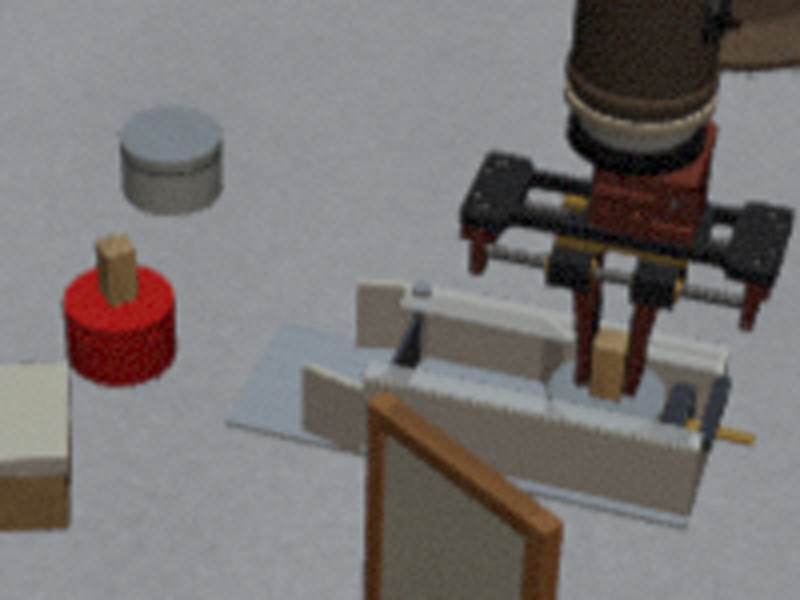

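```bash
cat > rel.py <<'E'
from h import *
np.set_printoptions(precision=2,suppress=True)
x,y,z=np.load("sl.npy")
for i in range(5):
    x+=0.5; ctrl.move_l(W(x,y,z),vel=20); ctrl.wait(.06); a=st()[0]; print(a)
    if a[3]<-12.5: break
for i in range(3): ctrl.wait(.3); print(st()[0])
for i in range(8):
    x-=0.4; ctrl.move_l(W(x,y,z),vel=20); ctrl.wait(.06); a=st()[0]
    if a[3]>-4: break
print("relaxed",x,a)
for i in range(5):
    if a[5]<2: break
    z+=0.2; ctrl.move_l(W(x,y,z),vel=20); ctrl.wait(.06); a=st()[0]
print("relz",z,a)
claw.grip(36); ctrl.wait(.2); a,s=st(); print("open",s["gripper_width"],a)
im=optics.read_camera("wrist"); cv2.imwrite("pics/w11.png",im)
e=s["ee_pos"]; ctrl.move_l([e[0],e[1],e[2]+15],vel=40); print(st()[0])
ctrl.move_l([e[0],e[1],e[2]+140],vel=150); ctrl.wait(.3); a,s=st(); print(a,s["t"])
im=optics.read_camera("scene"); cv2.imwrite("pics/s11.png",cv2.resize(im[170:320,230:430],None,fx=4,fy=4,interpolation=2))
im=optics.read_camera("wrist"); cv2.imwrite("pics/w12.png",im)
E
python3 rel.py
```

```text
[127.97   0.24  45.07  -9.53   1.16   4.46]
[128.02   0.24  45.07 -11.66  -0.37   7.01]
[128.03   0.26  45.1  -12.21   0.63   6.37]
[128.08   0.27  45.11 -11.63   0.89   6.77]
[128.14   0.28  45.12 -14.2    0.04   7.58]
[128.12   0.26  45.12 -14.35  -0.19   7.28]
[128.15   0.28  45.12 -13.61  -0.13   6.53]
[128.12   0.25  45.14 -13.2   -0.42   7.63]
relaxed 129.29999999999995 [127.89   0.28  45.01  -7.04  -0.08   4.94]
relz 45.39999999999999 [127.9    0.27  45.04  -7.55  -0.95   1.88]
open 36.10455037731456 [129.4    0.23  45.39   0.19   0.05  -0.34]
[129.41   0.05  60.73  -0.92  -0.33  -0.12]
[129.37   0.51 184.77  -0.69  -0.62   0.06] 40.9
```

View pics/s11.png

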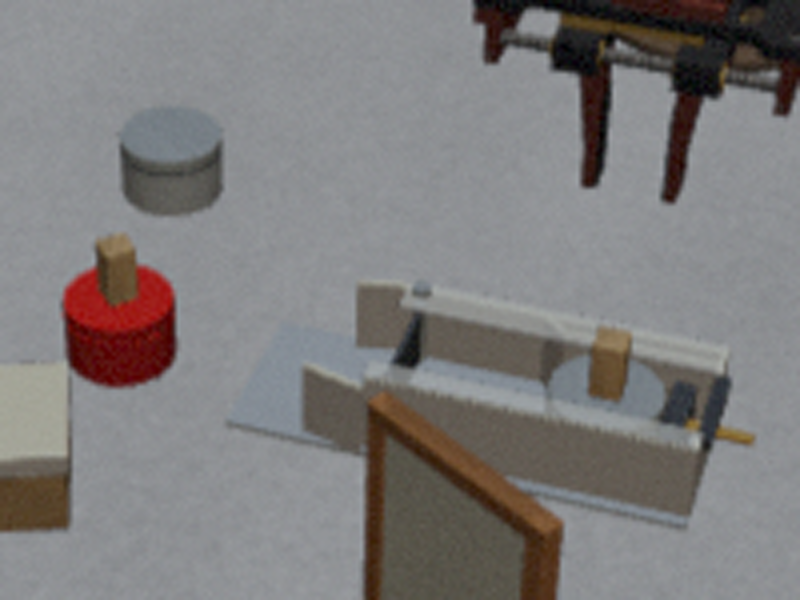

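View pics/w12.png

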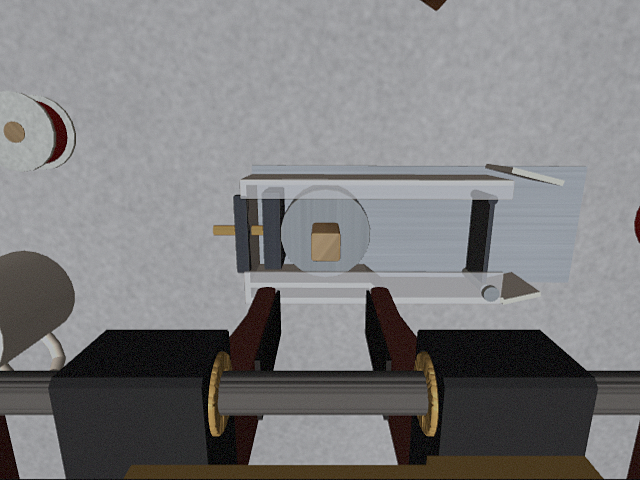

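```bash
python3 - <<'E'
from h import *
np.set_printoptions(precision=2,suppress=True)
im=cv2.imread("pics/w12.png"); cv2.imwrite("pics/w12c.png",cv2.resize(im[155:310,205:405],None,fx=4,fy=4,interpolation=2)[:600])
L=lambda u,v,z:LN(np.r_[atz("wrist",[u,v],z)[:2]-P0[:2],0])[:2]
print("lid L/R/mid",L(282,231,50),L(370,231,50),"block",L(283.5,200,44),"pull",L(326,248,90),"gate",L(494,230,44),L(470,230,4))
E
```

```text
lid L/R/mid [160.77  -2.05] [93.09 -2.05] block [159.6 -25.1] pull [127.23   0.97] gate [-4.72 -1.53] [-0.55  7.12]
```

View pics/w12c.png

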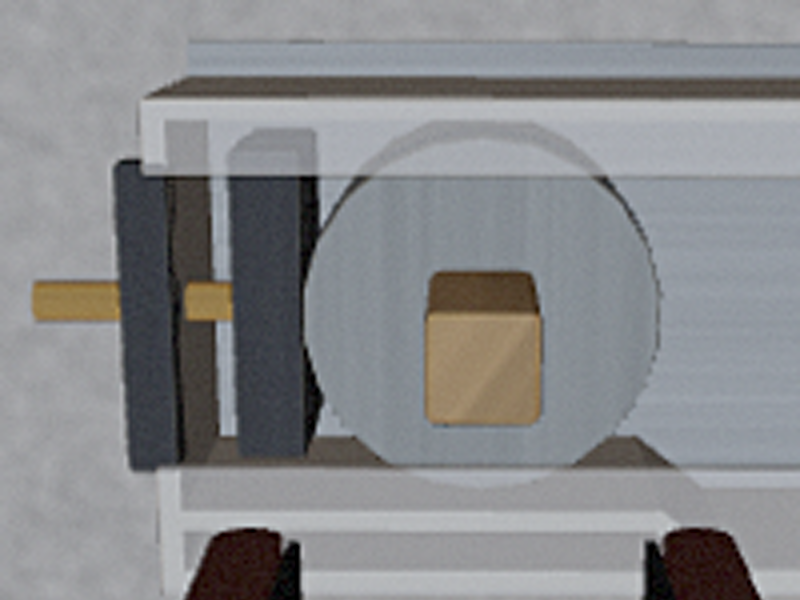

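```bash
python3 - <<'E'
from h import *
s=sensors.read_state(); e=s["ee_pos"]; ctrl.wait(.2)
a=cv2.imread("pics/top0.png"); b=optics.read_camera("top"); d=cv2.absdiff(a,b).max(2); 
cv2.imwrite("pics/t12.png",b); print(s["t"],s["wrist_force"])
ctrl.job_done(); print(sensors.read_state()["t"])
E
```

```text
41.0 [-0.86571194  0.53643747  0.24662156]
the job is handed in; nothing more can be done
the job is handed in; nothing more can be done
```

View pics/t12.png

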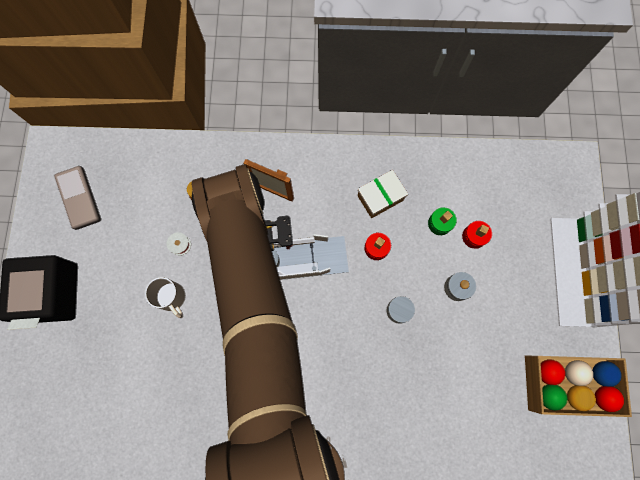

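The bare-metal tin with the square pull is in the dispenser, standing upright against the back stop with the gate shut behind it. I handed the job in at about 41 s of the 58 s allowed.

- **Load and press:** I set the tin on the apron, slid it through the gate and along the lane, and felt it stop dead with its centre about 128 mm past the gate. I pressed with about 13–14 N at the wrist for about 1 s, of which roughly 3 N was sliding friction.
- **Release:** I eased off to about 7 N rather than the 4 N I aimed for, then opened the gripper and lifted straight up.
- **Last checks:**
  - In the wrist picture the lid meets the block edge with no visible gap, and the nose is not visible in front of the block.
  - The gate lies across the lane behind the tin.
  - The wrist force was near zero.
  - In the top picture the bystanders I could see look unmoved; the arm partly hid the frame, candle and dispenser.
- **What went wrong:** My first grasp closed on nothing. In the pictures the fingertips stood about 35 mm higher than the stated tool geometry, so I went 33 mm lower and the second grasp held. The tin was not disturbed.

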